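# Empty the tilt tray into its catch bin

## Task

Empty the glass out of the hinged tilt tray. First push the loose catch bin fully home between the guides of the stand, against the stop under the tray's mouth, and swing the keeper arm fully across behind it; then lift the tray by its handle until both tubes and the short rod have slid out into the bin by themselves, and, with the tray emptied, lower it gently back down onto the stand and let go. Do not touch the glass, and leave the two jars and the crucible where they stand.

Things in the scene. Friction and masses are not known exactly. Their poses are not given: they have to be found in the camera images.
- tipper: Fixed plywood stand of the tilt tray, 214 mm along its x, y from -175 to 0 mm. Origin: on the bench top, below the middle of the hinge line. Roughly, its +x points back to the robot and its +y to the robot's right. x runs along the hinge line, z is up; the tray's mouth and the bin are on the +y side, the handle on the -y side. With the tray down its walls are the top (135 mm).
- bin_home (a point): Where the bin's origin lies when it is fully home: (0, 65, 0 mm) in the stand's frame, on the bench, axes parallel to the stand's. Its low wall then stands against the bin stop, a face across the stand at y = 0, z 12 to 42 mm.
- guide_mouth (a point): Midway between the two aluminium guides that lead the bin, at (0, 110, 26 mm) in the stand's frame. The guides run along y from 0 to 110 mm, 26 mm high, inner faces at x = +-98 mm; beyond, to y = 180 mm, they flare to about 245 mm apart.
- tray_hinge (a point): Middle of the tray's hinge line, at (0, 0, 105 mm) in the stand's frame. The hinge line runs along the stand's x axis.
- tray (a joint): Angle of the tilt tray (rad): 0 = down flat on the stand, grows as the handle end is lifted, stop at 1.2. Tray 0.45 kg on an easy hinge: it falls shut if let go while raised. The glass begins to slide somewhere between 0.4 and 0.8 rad; at 1.1 rad the tray empties within a second.
- tray_floor (a point): Middle of the tray's floor (upper face). Dark sheet-steel tray, inside 168 mm along the hinge by 172 mm, walls 30 mm high on three sides, open at the hinge side (the mouth), where the floor runs on 20 mm past the hinge, over the bin's low wall.
- tray_handle (a point): Middle of the tray's handle, a round steel bar 12 mm thick, 120 mm long, parallel to the hinge line, on two 10 mm arms at x = +-55 mm. Tray down: at (0, -225, 117 mm) in the stand's frame, 43 mm free between bar and tray wall, only the bench beneath. It moves in an arc of 225 mm about the hinge line, up and towards +y. The bar can turn in a light grip.
- catch_bin: Loose open bin of smooth, slippery aluminium sheet, about 0.4 kg, 188 mm (its x) by 130 mm (its y), walls 3 mm, floor 4 mm. Origin: under the centre of its floor. High back wall (90 mm) at its +y side, away from the stand; other walls 60 mm. It starts outside the guides on the stand's +y side, turned by up to 0.1 rad and up to 20 mm off the guides' middle.
- keeper (a joint): Angle of the keeper arm (rad) about its upright pivot: 0 = pointing along the stand's +y (open, beside the bin's path), 1.57 = closed, at its stop, pointing along the stand's +x across behind the bin's back wall (6 mm gap if the bin is home). Grows clockwise from above; stays where left; about 2 N at the post swings it. Starts between -0.25 and 0.
- keeper_pivot (a point): Pivot of the keeper arm, at (-124, 144, 38 mm) in the stand's frame. The arm is a steel bar 16 mm wide, z 33 to 43 mm.
- keeper_post (a point): Upright round post near the tip of the keeper arm, to push or pinch: 12 mm in diameter, 75 mm from the pivot, top at z = 100 mm; this point is on its axis at z = 78 mm.
- tube_a_center (a point): Centre of a whitish glass tube, 155 mm long, 14 mm in diameter, lying in the tray about parallel to the hinge line, nearest the handle. Its length is its own y axis.
- tube_b_center (a point): Centre of the second, equal glass tube, 155 mm by 14 mm, lying in the middle of the tray.
- rod_short_center (a point): Centre of a shorter glass rod, 105 mm by 11 mm, lying in the tray nearest the mouth.
- jar_tall_center (a point): Bystander: screw-lid glass jar with sandy frit, 46 mm wide, 71 mm high; this point is half-way up. Leave it alone.
- jar_small_center (a point): Bystander: screw-lid glass jar with pale blue frit, 42 mm wide, 59 mm high; this point is half-way up. Leave it alone.
- clay_crucible_center (a point): Bystander: clay crucible, 58 mm wide, 48 mm high; this point is half-way up. Leave it alone.
Mind the look-alikes: they are no part of the job. Leave any black look-alike of the part that bears tube_a_center alone.

How it is judged (in metres and radians):
On the way, in this order (a step that is already met when the one before it is completed fails the run):
1. the bin is fully home between the guides, upright, the tray still down (x of catch_bin in the frame of tipper between -0.012 and 0.012 m and y of catch_bin in the frame of tipper below 0.073 m and angle between catch_bin's own z axis and vertical below 0.06 rad and value of joint tray below 0.05 rad and value of joint keeper below 0.9 rad), for 0.2 s.
2. the keeper arm is swung fully across behind the bin, the tray still down (x of catch_bin in the frame of tipper between -0.012 and 0.012 m and y of catch_bin in the frame of tipper below 0.073 m and angle between catch_bin's own z axis and vertical below 0.06 rad and value of joint tray below 0.05 rad and value of joint keeper above 1.35 rad), for 0.2 s.
3. with the tray raised, both tubes and the rod have slid out into the bin (x of catch_bin in the frame of tipper between -0.012 and 0.012 m and y of catch_bin in the frame of tipper below 0.073 m and angle between catch_bin's own z axis and vertical below 0.06 rad and x of tube_a_center in the frame of catch_bin between -0.093 and 0.093 m and y of tube_a_center in the frame of catch_bin between -0.065 and 0.065 m and z of tube_a_center in the frame of catch_bin between 0 and 0.07 m and x of tube_b_center in the frame of catch_bin between -0.093 and 0.093 m and y of tube_b_center in the frame of catch_bin between -0.065 and 0.065 m and z of tube_b_center in the frame of catch_bin between 0 and 0.07 m and x of rod_short_center in the frame of catch_bin between -0.093 and 0.093 m and y of rod_short_center in the frame of catch_bin between -0.065 and 0.065 m and z of rod_short_center in the frame of catch_bin between 0 and 0.07 m and value of joint keeper above 1.35 rad and value of joint tray above 0.25 rad), for 0.1 s.
At the end, for the whole second after the job is handed in: The tray is down on the stand (within 0.05 rad); both tubes and the short rod lie in the bin at rest (centres inside its walls, below 70 mm above its underside); the bin stands upright on the bench, within 8 mm of the stop and 12 mm of the guides' middle; the keeper is closed (over 1.35 rad) (all of step 2 and x of tube_a_center in the frame of catch_bin between -0.093 and 0.093 m and y of tube_a_center in the frame of catch_bin between -0.065 and 0.065 m and z of tube_a_center in the frame of catch_bin between 0 and 0.07 m and x of tube_b_center in the frame of catch_bin between -0.093 and 0.093 m and y of tube_b_center in the frame of catch_bin between -0.065 and 0.065 m and z of tube_b_center in the frame of catch_bin between 0 and 0.07 m and x of rod_short_center in the frame of catch_bin between -0.093 and 0.093 m and y of rod_short_center in the frame of catch_bin between -0.065 and 0.065 m and z of rod_short_center in the frame of catch_bin between 0 and 0.07 m and linear speed of each of tube_a, tube_b, rod_short, catch_bin below 0.03 m/s and height (world z) of catch_bin below 0.006 m); the robot touches nothing.
It fails at once if the tray is dropped or slammed (it falls faster than 2 rad/s) (velocity of joint tray below -2 rad/s).
It fails at once if the gripper handles the glass (contact force between the fingers and tube_a above 1 N or contact force between the fingers and tube_b above 1 N or contact force between the fingers and rod_short above 1 N).
It fails at once if a jar or the crucible is moved by more than 30 mm (distance of any of jar_tall_center, jar_small_center, clay_crucible_center from where it was at the start of the episode above 0.03 m).
It also fails if it takes over 72 s, if anything falls off the work surface, if the arm or the gripper's body presses on something with over 40 N, if the wrist force passes 120 N, or if a joint passes its speed limit or range.

## Robot

A 6-joint arm with a two-finger parallel gripper is mounted at the origin on the work surface; the furniture and walls round the work are solid. World frame = base frame: x ahead of the robot, y to its left, z up, the work surface at z = 0. Lengths are in m, angles in degrees, forces in N, time in s.
With the tool pointing down it reaches from about 0.35 to 0.875 m from the base axis. Payload 4.2 kg.
Tool frame: the origin (TCP) lies midway between the tips of the shut fingers; the grasp point (between the pads) lies 19 mm behind it; z points along the fingers, y is the line along which they close (so a half turn about z gives the same grasp; the last joint's range is limited). The gripper opens to 85 mm and grips with 20 to 120 N. Pads are 22 mm wide; open, the fingers measure 114 mm over their backs; the gripper's body (76 mm by 85 mm) begins 54 mm behind the grasp point. The pads swing forward as they close: fully open they stand 13 mm farther back than shut.
Start: joints at [-49.756, 22.042, 0.453, 0, -68.411, -14.817], TCP at [0.268, -0.564, 0.231] pointing down, gripper open.
Joint ranges: [-179.83, 179.83], [-69.29, 118.12], [-61.27, 80.66], [-181.25, 117.63], [-171.15, -9.14], [-177.46, 177.46]. Speed limits (degrees/s): [159.86, 159.86, 180, 180, 180, 180].

## Interface

Orientations are given as [roll, pitch, yaw] about the fixed x, y, z axes, in that order (R = Rz(yaw) Ry(pitch) Rx(roll)).
In Python, from rig import ctrl, jaws, kin, status, imaging, order gives the robot as it stands. The module is installed in compiled form; this text tells all that it offers. Calls block until the motion is done:
- ctrl.movep(position, orientation): joint-space move of the TCP to a pose.
- ctrl.move_linear(position, ori=None, vel=0.15): straight line of the TCP; ori=None keeps the orientation; vel is the mean speed in m/s.
- ctrl.move_j(angles): joint-space move.
- jaws.open_jaws() and jaws.clamp(): open the fingers fully, or close them until they stop; the grip force is fixed at half the most.
- ctrl.dwell(seconds).
- kin.solve_ik(position, orientation): joint angles nearest the present ones, or None.
- status.observe(): the state.
- imaging.camera(name): name is "scene" or "top"; returns the picture (480x640x3 uint8, red, green, blue); there is no depth.
- imaging.camera_model(name): a dict with "camera_matrix" (3x3 intrinsics, pixels), "world_from_camera" (4x4, takes a point from camera to world coordinates). Camera axes: x right, y up, looking along -z (the intrinsics and any distortion apply to the point x, -y, -z); pixel columns grow to the right and rows downward; lengths in m; the calibration is good to about 2 mm. A picture is of the moment at which its call begins. camera_model takes no time and is no camera call.
A pose or a line that the arm cannot do raises ctrl.IKError and nothing moves.
- order.job_done(): hands the job in; it is judged then, once.
The state is a dict: "time_s": time; "qpos": joint angles; "joint_velocities": joint speeds; "tau": joint torques, N m; "tcp_pos": TCP position; "eef_rot": TCP orientation; "ft_force": force on the tool from outside, world axes, zero at the start; "wrist_torque": the same for the moment, N m; "width": finger opening in m; "gripper_force": force on a finger pad.
Only numpy, scipy, OpenCV 4.12 (cv2) and the standard library are available. Lean on these libraries where they do the work, as an engineer would, in place of code of your own. Each camera call takes 0.05 s, during which the arm holds its last target. There are 200 camera calls.

## Working session

There is one attempt and no reset: what is moved stays moved. The work goes in short steps, each a Python script; the robot and the scene stay as the last script left them, time stands still between calls to the robot, and variables do not carry over. Pictures are saved under pics/ and viewed, at most 10 in all, crops included, and the job is handed in when it is done.

```bash
mkdir -p pics; python3 - <<'E'
from rig import ctrl,jaws,kin,status,imaging
import cv2
for n in("scene","top"):
    cv2.imwrite(f"pics/{n}0.png",imaging.camera(n)[:,:,::-1]); m=imaging.camera_model(n); print(n,m)
print(status.observe())
E
```

```text
scene {'camera_matrix': array([[443.74223122,   0.        , 320.76527532],
       [  0.        , 443.74223122, 239.03827621],
       [  0.        ,   0.        ,   1.        ]]), 'world_from_camera': array([[-0.74041949,  0.379862  , -0.55451226,  0.09745913],
       [-0.67203461, -0.40342296,  0.62098261,  0.59386664],
       [ 0.01218472,  0.83243906,  0.55398263,  0.60653519],
       [ 0.        ,  0.        ,  0.        ,  1.        ]])}
top {'camera_matrix': array([[438.9337327 ,   0.        , 321.26336493],
       [  0.        , 438.9337327 , 233.33262111],
       [  0.        ,   0.        ,   1.        ]]), 'world_from_camera': array([[ 0.01013763,  0.98504396, -0.17200474,  0.43866074],
       [-0.99963718,  0.01427615,  0.02284056, -0.00310056],
       [ 0.02495453,  0.17171079,  0.98483129,  0.99678775],
       [ 0.        ,  0.        ,  0.        ,  1.        ]])}
{'time_s': 0.1, 'qpos': array([-4.97530991e+01,  2.20885170e+01,  3.87986779e-01, -2.52131550e-02,
       -6.84121446e+01, -1.48155584e+01]), 'joint_velocities': array([ 0.05562845, -0.07697763,  0.16580556,  0.10423428, -0.01459938,
       -0.10017772]), 'tau': array([-7.21950455e-04, -3.93318844e+01,  1.88929725e+01,  4.19799283e+00,
       -2.61321526e-03, -3.32596057e-07]), 'tcp_pos': array([ 0.26817553, -0.56396467,  0.23031106]), 'eef_rot': array([ 1.79885079e+02, -6.16492615e-03, -1.54577951e+02]), 'ft_force': array([-0.32070178,  0.65459981,  0.82031932]), 'wrist_torque': array([-0.00140824, -0.06571626,  0.01133644]), 'gripper_force': 0.0, 'width': 0.08552818301770373}
```

View pics/scene0.png

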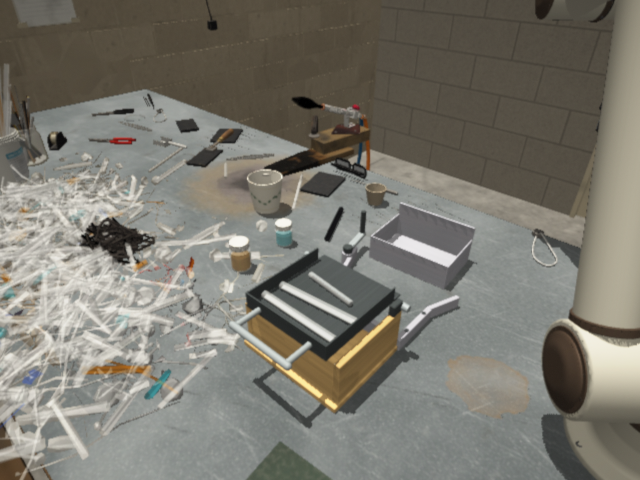

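View pics/top0.png

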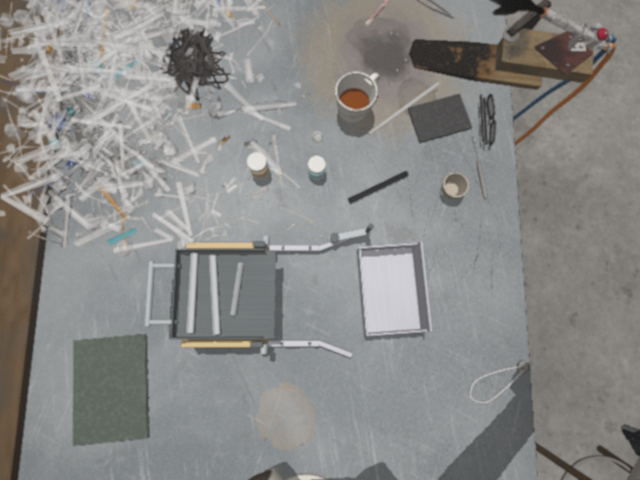

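The top view shows the stand's tray at about (225,295), its handle bar at (150,293), the bin at (395,290), the keeper pivot at about (335,238) and its post at about (368,229). The black tube at (378,187) is a look-alike lying outside the tray. The whitish tube nearest the handle, at (192,293), is tube_a. I'll take one enlarged crop to measure and confirm.

```bash
python3 - <<'E'
import cv2
i=cv2.imread("pics/top0.png")[205:365,135:445]
cv2.imwrite("pics/crop1.png",cv2.resize(i,None,fx=2.58,fy=2.58,interpolation=cv2.INTER_CUBIC))
E
```

```text
(no output)
```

View pics/crop1.png

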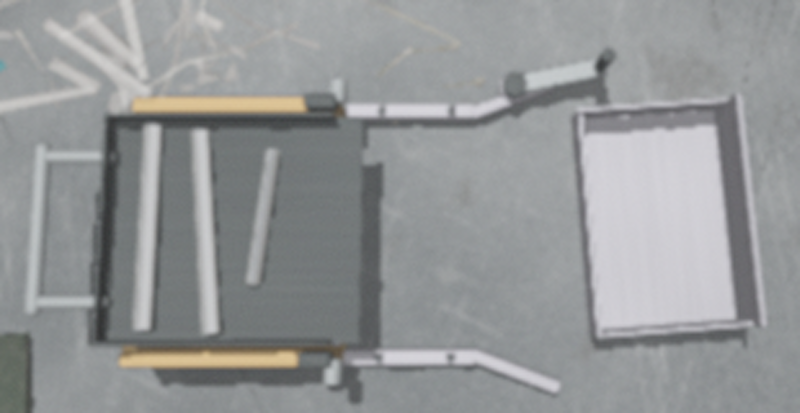

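The crop confirms tube_a (150,228), tube_b (205,230) and the rod (263,215) in the tray, all whitish. The bin's corners are (576,113), (597,341), (765,325) and (739,96). The keeper pivot is (515,85) and the post's top is (607,57). Next I fit the poses.

```bash
cat > h.py <<'E'
from rig import ctrl,jaws,kin,status,imaging,order
import numpy as np,cv2
from scipy.optimize import least_squares
def proj(P,n="top"):
    m=imaging.camera_model(n);T=np.linalg.inv(m["world_from_camera"])
    c=np.atleast_2d(P)@T[:3,:3].T+T[:3,3]; c=c*[1,-1,-1]
    u=c@m["camera_matrix"].T; return u[:,:2]/u[:,2:]
def place(p,L):  # p = x,y,yaw
    c,s=np.cos(p[2]),np.sin(p[2]); L=np.atleast_2d(L)
    return L@np.array([[c,-s,0],[s,c,0],[0,0,1]]).T+[p[0],p[1],0]
def fit(L,px,p0,n="top"):
    L=np.array(L,float)/1000;px=np.array(px,float)
    r=least_squares(lambda p:(proj(place(p,L),n)-px).ravel(),p0,x_scale=[.1,.1,1]); return r.x,r.fun.reshape(-1,2).round(1).tolist()
def crop(px): return np.array(px)/2.58+[135,205]-0.3
E
python3 - <<'E'
from h import *
S,r=fit([[-60,-225,117],[60,-225,117],[-98,110,26],[98,110,26],[-124,144,45],[-84,20,105],[84,20,105]],
 crop([[41,148],[31,311],[477,117],[476,351],[515,85],[363,123],[361,343]]),[.4,.2,-np.pi]); print("S",S,r)
B,r=fit([[-94,-65,60],[94,-65,60],[-94,65,90],[94,65,90]],crop([[576,113],[597,341],[739,96],[765,325]]),[.35,-.2,-np.pi]);print("B",B,r)
R=lambda W:(np.linalg.inv(np.array([[np.cos(S[2]),-np.sin(S[2])],[np.sin(S[2]),np.cos(S[2])]]))@(np.array(W)-S[:2]))
print("bin in stand",R(B[:2]),B[2]-S[2])
k=least_squares(lambda a:(proj(place(S,[[-.124+.075*np.sin(a[0]),.144+.075*np.cos(a[0]),.1]]))-crop([[607,57]])).ravel(),[0]);print("keeper",k.x,k.fun)
for n,L in dict(handle=[0,-.225,.117],mouth=[0,.11,.026],home=[0,.065,0],pivot=[-.124,.144,.038],closedpost=[-.049,.144,.1]).items(): print(n,place(S,L)[0].round(4))
i=imaging.camera("scene")[:,:,::-1].copy()
from itertools import product
for P in (place(S,np.array([[-60,-225,117],[60,-225,117],[-98,110,26],[98,110,26],[-124,144,45],[-84,20,105],[84,20,105]])/1000),place(B,np.array([[-94,-65,60],[94,-65,60],[-94,65,90],[94,65,90]])/1000)):
  for u in proj(P,"scene"): cv2.circle(i,tuple(int(v) for v in u),2,(0,0,255),-1)
cv2.imwrite("pics/scene1.png",cv2.resize(i[180:420,210:510],None,fx=2.5,fy=2.5))
E
```

```text
S [ 0.46967999  0.08848565 -3.12991872] [[0.9, 1.1], [0.8, -0.6], [-0.9, 0.6], [-0.4, 0.2], [0.0, 0.1], [0.0, -0.2], [-0.6, -1.1]]
B [ 0.48408211 -0.17721899 -3.05043285] [[-0.2, -0.7], [0.2, -0.1], [-0.5, -0.9], [0.5, 1.6]]
bin in stand [-0.01129939  0.26585466] 0.07948587333640145
keeper [-0.19983141] [ 0.95724052 -0.21699386]
handle [0.4671 0.3135 0.117 ]
mouth [ 0.471  -0.0215  0.026 ]
home [0.4704 0.0235 0.    ]
pivot [ 0.5954 -0.0541  0.038 ]
closedpost [ 0.5204 -0.0549  0.1   ]
```

View pics/scene1.png

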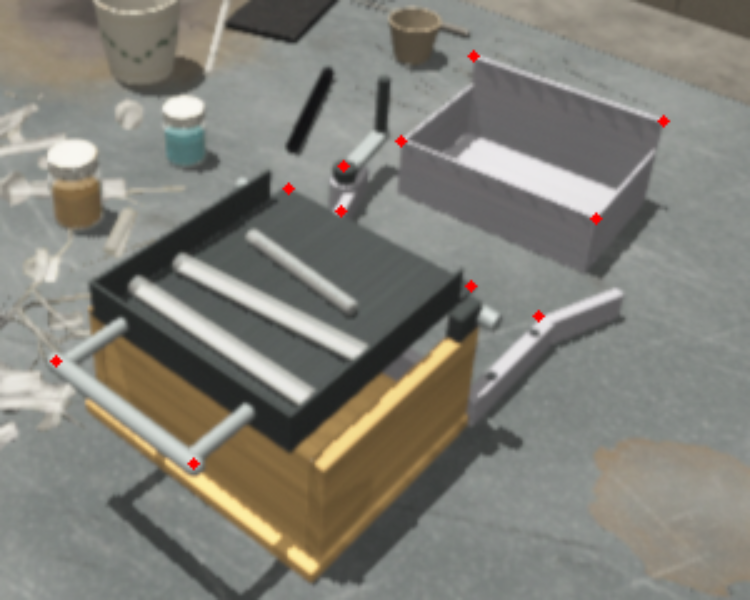

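The overlay fits in the second camera as well: the handle, guides, pivot and bin corners all land on target. The bin is at (-11,266) mm in the stand's frame, turned 0.08 rad, which agrees with the text. I'll grip the bin's back wall, square it up and slide it home.

```bash
cat >> h.py <<'E'
S=np.array([0.46968,0.08849,-3.12992]); B=np.array([0.48408,-0.17722,-3.05043])
D=np.degrees
def W(x,y,z): return place(S,[[x/1000,y/1000,z/1000]])[0]
def st(): o=status.observe(); return o["time_s"].__round__(2),o["tcp_pos"].round(4),o["ft_force"].round(1),round(o["width"],4)
E
python3 - <<'E'
from h import *
ob=[180,0,D(B[2])]; os_=[180,0,D(S[2])]
p=place(B,[[0,.0635,.058]])[0]
ctrl.movep(p+[0,0,.1],ob); print(st())
ctrl.move_linear(p); jaws.clamp(); print(st())
ctrl.move_linear(W(0,215+63.5,58),os_,vel=.06); print(st())
ctrl.move_linear(W(0,76+63.5,58),os_,vel=.08); print(st())
f0=status.observe()["ft_force"][1]
for y in np.arange(74,62,-1.5):
    ctrl.move_linear(W(0,y+63.5,58),os_,vel=.02); f=status.observe()["ft_force"]; print(y,f.round(1))
    if abs(f[1]-f0)>10: break
cv2.imwrite("pics/top2.png",imaging.camera("top")[200:370,130:450,::-1].repeat(2,0).repeat(2,1))
print(st())
E
```

```text
(1.63, array([ 0.4899, -0.2411,  0.1582]), array([ 0.6, -0.5, -0.5]), 0.0853)
(3.17, array([ 0.4902, -0.2406,  0.0583]), array([0.7, 0.1, 0.9]), 0.002)
(4.21, array([ 0.4728, -0.1895,  0.0582]), array([-1.5,  3. ,  5.7]), 0.0018)
(6.09, array([ 0.4711, -0.0505,  0.0582]), array([-1., -3.,  6.]), 0.002)
74.0 [-0.6 -3.2  7.1]
72.5 [ 0.2 -3.3  6.2]
71.0 [-0.9 -2.6  6.1]
69.5 [ 0.5 -2.8  6.4]
68.0 [-1.1 -3.6  7. ]
66.5 [-0.3 -3.3  6.9]
65.0 [ 1.5 -5.9  6. ]
63.5 [  3.  -16.1   4.1]
(8.14, array([ 0.4709, -0.0401,  0.0583]), array([  2. , -15.3,   4.8]), 0.002)
```

View pics/top2.png

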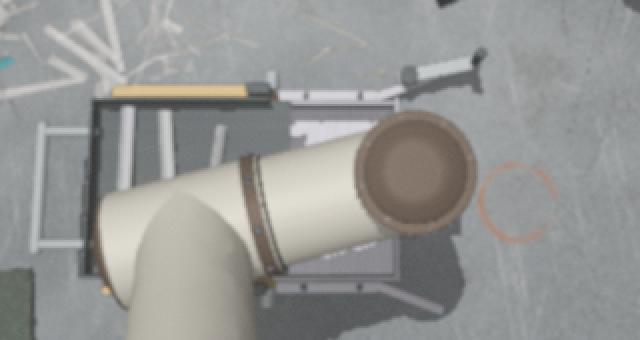

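The picture shows the bin between the guides with its low wall under the tray's mouth, and the wrist covering its back wall. Stop contact showed up as 16 N at y of about 64. Next I release the bin and swing the keeper.

```bash
python3 - <<'E'
from h import *
jaws.open_jaws(); p=status.observe()["tcp_pos"]
ctrl.move_linear(p+[0,0,.11],vel=.25); 
def pose(a,d,z):
    e=np.array([np.sin(a),np.cos(a)]);t=np.array([np.cos(a),-np.sin(a)])
    q=np.array([-124,144])+75*e-d*t; yaw=D(S[2]-a)   # tool x along t
    return W(q[0],q[1],z),[180,0,(yaw+180)%360-180]
jaws.clamp()
a=-.2
P,o=pose(a,38,170); print(kin.solve_ik(P,o)); ctrl.movep(P,o); print(status.observe()["qpos"].round(0))
P,o=pose(a,38,62); ctrl.move_linear(P,o,vel=.2)
P,o=pose(a,18,62); ctrl.move_linear(P,o,vel=.1); print(st())
for a in np.append(np.arange(0,1.5,.25),[1.45,1.53]):
    P,o=pose(a,17,62); ctrl.move_linear(P,o,vel=.06); print(round(a,2),st(),status.observe()["qpos"][5].round())
P,o=pose(a,40,62); ctrl.move_linear(P,o,vel=.1)
ctrl.move_linear(P+[0,0,.15],vel=.25)
j=status.observe()["qpos"].copy(); j[0]-=45; ctrl.move_j(j)
cv2.imwrite("pics/top3.png",cv2.resize(imaging.camera("top")[200:370,130:450,::-1],None,fx=2.5,fy=2.5)); print(st())
E
```

```text
[ 3.59423713e+00  2.78703082e+01  7.50885335e-01 -2.54444375e-14
 -6.28805771e+01 -8.14662874e+01]
[  4.  28.   1.  -0. -63. -82.]
(12.11, array([ 0.6294, -0.1237,  0.0638]), array([0.6, 0.7, 0. ]), -0.0001)
0.0 (12.53, array([ 0.614 , -0.1288,  0.0625]), array([ 0.4, -0.6, -0.1]), -0.0003) -92.0
0.25 (13.0, array([ 0.5943, -0.1309,  0.062 ]), array([1.3, 0.4, 0.8]), -0.0) -106.0
0.5 (13.47, array([ 0.5751, -0.1282,  0.0618]), array([ 0.1, -0.2,  0.2]), 0.0004) -121.0
0.75 (13.93, array([ 0.5573, -0.121 ,  0.0619]), array([ 0.3,  0.4, -0.4]), -0.0002) -136.0
1.0 (14.4, array([ 0.542 , -0.1096,  0.0619]), array([0.1, 0.2, 0.2]), 0.0) -152.0
1.25 (14.87, array([ 0.53  , -0.0947,  0.0619]), array([ 0.2,  0.3, -0.3]), 0.0) -168.0Traceback (most recent call last):
  File "<stdin>", line 14, in <module>
rig.IKError: the arm cannot follow that straight line within its joint ranges
```

```bash
python3 - <<'E'
from h import *
p=W(-30,200,62); ctrl.move_linear(p,vel=.1)
ctrl.move_linear(p+[0,0,.15],vel=.25)
j=status.observe()["qpos"].copy(); j[0]-=45; ctrl.move_j(j)
cv2.imwrite("pics/top3.png",cv2.resize(imaging.camera("top")[200:370,130:450,::-1],None,fx=2.5,fy=2.5)); print(st())
E
```

```text
(17.6, array([ 0.2768, -0.4323,  0.2105]), array([0. , 0.6, 0.4]), 0.0003)
```

View pics/top3.png

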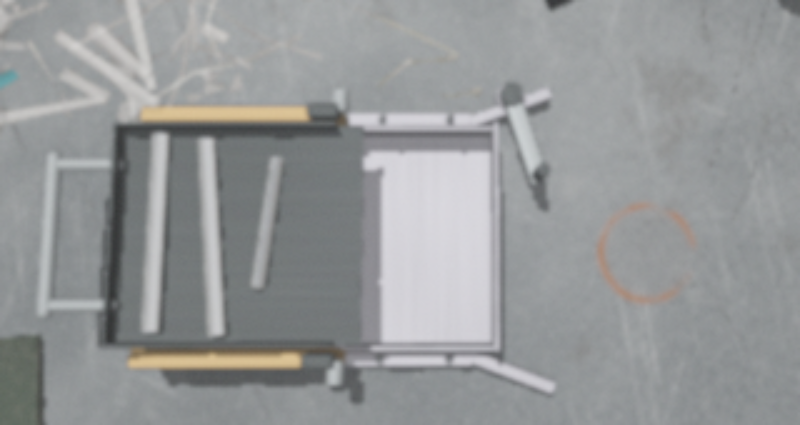

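The bin is home, with its back wall at x≈498 px between the guides. The keeper is at about 1.25 rad, post at (540,172) px. I'll finish the swing with a half-turned tool.

```bash
python3 - <<'E'
from h import *
o=[180,0,D(S[2])]
p=W(-50,208,62); ctrl.movep(p+[0,0,.12],o); ctrl.move_linear(p,vel=.2)
ctrl.move_linear(W(-50,172,62),vel=.08); f0=status.observe()["ft_force"];print(f0)
for y in np.arange(170,160,-1.5):
    ctrl.move_linear(W(-50,y,62),vel=.03); f=status.observe()["ft_force"]; print(y,f.round(1))
    if abs(f[1]-f0[1])>6: break
ctrl.move_linear(W(-50,y+30,62),vel=.15); ctrl.move_linear(W(-50,y+30,240),vel=.25)
jaws.open_jaws()
j=status.observe()["qpos"].copy(); j[0]-=45; ctrl.move_j(j)
i=imaging.camera("top")[:,:,::-1]; cv2.imwrite("pics/top4.png",cv2.resize(i[200:370,130:450],None,fx=2.5,fy=2.5)); print(st())
# handle reachability: tool direction phi below horizontal, pointing along stand +y (world -Y), tool y (closing) in the vertical plane
from scipy.spatial.transform import Rotation as R
def ho(phi,flip):
    yv=np.array([-np.sin(S[2]),np.cos(S[2]),0]); z=np.cos(phi)*yv-[0,0,np.sin(phi)]
    x=np.array([np.cos(S[2]),np.sin(S[2]),0])*(1-2*flip); y=np.cross(z,x)
    return R.from_matrix(np.c_[x,y,z]).as_euler("xyz",degrees=True),z
for th in (0,.6,1.12):
  for phi in (.2,.4,.6,.9,1.1,1.3):
    for fl in (0,1):
      o,z=ho(phi,fl); h=W(0,-225*np.cos(th)+12*np.sin(th),105+225*np.sin(th)+12*np.cos(th))
      q=kin.solve_ik(h+.019*z,o); q2=kin.solve_ik(h-.07*z,o); print(th,phi,fl,None if q is None else q.round(0),q2 is not None)
E
```

```text
[-0.30986275 -0.29874019 -0.04418921]
170.0 [0.2 0.6 0.7]
168.5 [ 0.  -0.9  1.4]
167.0 [ 0.6 -1.2  2.4]
165.5 [-0.2 -1.2  3.2]
164.0 [-0.5 -3.5  2.8]
162.5 [-0.5 -8.7  2.7]
(25.48, array([ 0.2968, -0.4417,  0.2401]), array([0. , 0.7, 0. ]), 0.0853)
0 0.2 0 [  62.   53.   -6.   29. -106. -166.] True
0 0.2 1 [  62.   53.   -6.   29. -106.   14.] True
0 0.4 0 [  62.   49.   -7.   26.  -98. -164.] True
0 0.4 1 [ 62.  49.  -7.  26. -98.  16.] True
0 0.6 0 [  61.   44.   -9.   24.  -90. -163.] True
0 0.6 1 [ 61.  44.  -9.  24. -90.  17.] True
0 0.9 0 [  59.   36.  -12.   19.  -77. -159.] True
0 0.9 1 [ 59.  36. -12.  19. -77.  21.] True
0 1.1 0 [  57.   32.  -14.   16.  -68. -156.] True
0 1.1 1 [ 57.  32. -14.  16. -68.  24.] True
0 1.3 0 [  55.   28.  -17.   11.  -59. -151.] True
0 1.3 1 [ 55.  28. -17.  11. -59.  29.] True
0.6 0.2 0 [  60.   42.  -11.   32. -111. -161.] True
0.6 0.2 1 [  60.   42.  -11.   32. -111.   19.] True
0.6 0.4 0 [  60.   38.  -10.   29. -104. -159.] True
0.6 0.4 1 [  60.   38.  -10.   29. -104.   21.] True
0.6 0.6 0 [  59.   33.  -10.   26.  -98. -157.] True
0.6 
[... 266 characters left out ...]
 -12.   10.  -73. -145.] True
0.6 1.3 1 [ 52.  18. -12.  10. -73.  35.] True
1.12 0.2 0 [  55.   32.  -20.   37. -110. -158.] True
1.12 0.2 1 [  55.   32.  -20.   37. -110.   22.] True
1.12 0.4 0 [  55.   28.  -18.   34. -104. -155.] True
1.12 0.4 1 [  55.   28.  -18.   34. -104.   25.] True
1.12 0.6 0 [  54.   24.  -16.   30.  -99. -152.] True
1.12 0.6 1 [ 54.  24. -16.  30. -99.  28.] True
1.12 0.9 0 [  51.   18.  -14.   23.  -90. -147.] True
1.12 0.9 1 [ 51.  18. -14.  23. -90.  33.] True
1.12 1.1 0 [  49.   14.  -13.   18.  -84. -143.] True
1.12 1.1 1 [ 49.  14. -13.  18. -84.  37.] True
1.12 1.3 0 [  45.   11.  -12.   11.  -79. -138.] True
1.12 1.3 1 [ 45.  11. -12.  11. -79.  42.] True
```

View pics/top4.png

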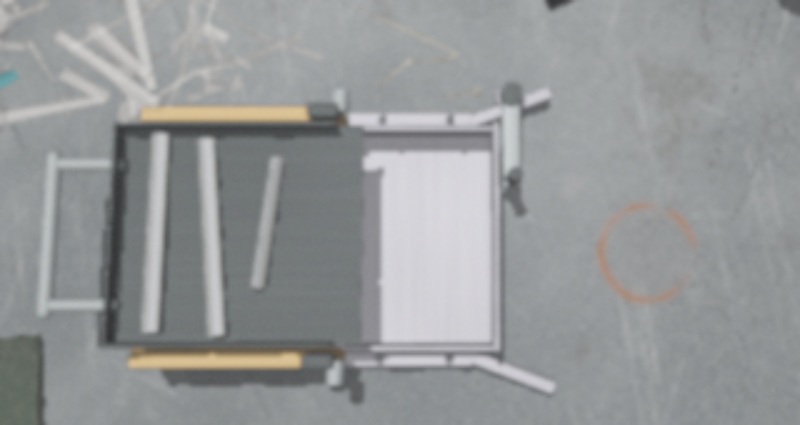

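The keeper arm now lies straight across behind the bin's back wall, pivot (512,93), tip (512,180), and it has met its stop. Next I grip the handle, lift the tray slowly and hold it at 1.12 rad.

```bash
cat >> h.py <<'E'
from scipy.spatial.transform import Rotation as R
def ho(phi):
    yv=np.array([-np.sin(S[2]),np.cos(S[2]),0]); z=np.cos(phi)*yv-[0,0,np.sin(phi)]
    x=-np.array([np.cos(S[2]),np.sin(S[2]),0]); y=np.cross(z,x)
    return R.from_matrix(np.c_[x,y,z]).as_euler("xyz",degrees=True),z
def hp(th,d=.019):
    o,z=ho(.4+.7*th); r=226
    return W(0,-r*np.cos(th)+12*np.sin(th),105+r*np.sin(th)+12*np.cos(th))+d*z,o
E
python3 - <<'E'
from h import *
o,z=ho(.9); ctrl.movep(W(0,-330,300),o); print(st())
p,o=hp(0,-.07); ctrl.movep(p,o); print(st())
p,o=hp(0,.019); ctrl.move_linear(p,o,vel=.12); print(st())
jaws.clamp(); print(st())
for th in (.05,.1):
    p,o=hp(th); ctrl.move_linear(p,o,vel=.06); print(th,st())
cv2.imwrite("pics/sc5.png",cv2.resize(imaging.camera("scene")[130:430,180:560,::-1],None,fx=2,fy=2)); print(st())
E
```

```text
(28.6, array([0.4664, 0.4177, 0.3002]), array([ 0.1, -0.4, -0.1]), 0.0854)
(29.31, array([0.4673, 0.3799, 0.1459]), array([ 0.2, -0.4,  1.5]), 0.0854)
(30.2, array([0.4677, 0.2979, 0.1105]), array([ 0.1, -0.3, -0.3]), 0.0851)
(30.88, array([0.4672, 0.297 , 0.1102]), array([-0.8, -0.4,  3.1]), 0.01)
0.05 (31.21, array([0.4672, 0.2964, 0.1203]), array([-0.5,  1.5, -2.5]), 0.0103)
0.1 (31.53, array([0.4673, 0.2952, 0.1312]), array([-0.2,  0.6, -2.8]), 0.0099)
(31.58, array([0.4673, 0.2953, 0.1309]), array([ 0.4,  0.6, -2.1]), 0.0099)
```

View pics/sc5.png

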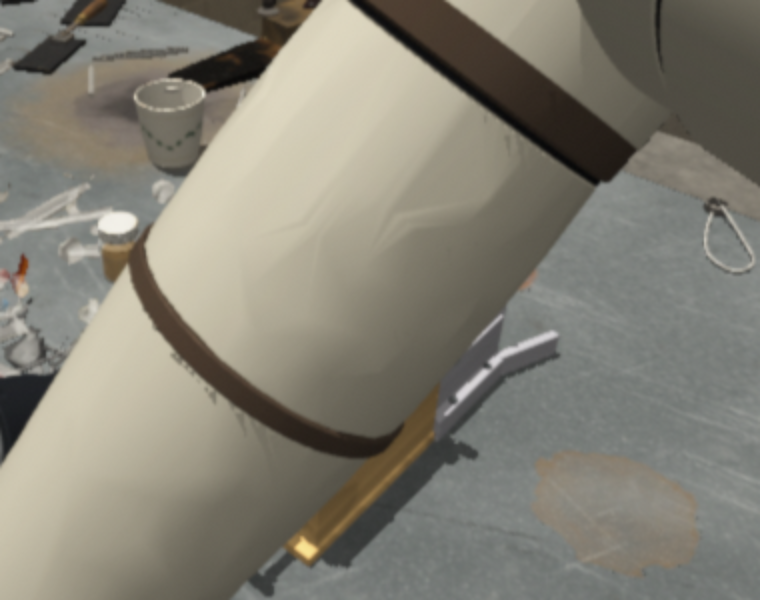

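The arm hides the tray from this camera. The grip is good, though: 10 mm opening and about 2.5 N of tray weight carried. I carry on with the lift.

```bash
python3 - <<'E'
from h import *
for th in np.arange(.2,1.13,.1).tolist()+[1.14]:
    p,o=hp(th); ctrl.move_linear(p,o,vel=.08); print(round(th,2),st())
ctrl.dwell(1.5); print(st())
cv2.imwrite("pics/top6.png",cv2.resize(imaging.camera("top")[180:380,130:450,::-1],None,fx=2.5,fy=2.5))
E
```

```text
0.2 (32.0, array([0.4673, 0.2914, 0.1519]), array([ 0.2,  1.6, -3.6]), 0.0101)
0.3 (32.42, array([0.4674, 0.2855, 0.1721]), array([-1.4,  2.5, -4.7]), 0.01)
0.4 (32.83, array([0.4675, 0.2777, 0.1923]), array([-2.7,  4.8, -0.4]), 0.0102)
0.5 (33.25, array([0.4677, 0.268 , 0.2107]), array([-3.1,  6.9, -0.8]), 0.0103)
0.6 (33.67, array([0.4678, 0.2563, 0.2283]), array([-2.8,  7.5,  0. ]), 0.01)
0.7 (34.08, array([0.468 , 0.2426, 0.2455]), array([-4.5,  8.7,  3.8]), 0.0102)
0.8 (34.5, array([0.4682, 0.2275, 0.2604]), array([-6. , 10.1,  7.7]), 0.0101)
0.9 (34.92, array([0.4685, 0.2099, 0.2738]), array([-4.6,  7.3,  7.7]), 0.0097)
1.0 (35.33, array([0.4687, 0.1919, 0.2854]), array([-5.1,  7.4,  8.6]), 0.0098)
1.1 (35.75, array([0.469, 0.173, 0.295]), array([-4.3,  7.1, 10.6]), 0.0099)
1.14 (36.01, array([0.4691, 0.1653, 0.2982]), array([-5.3,  7. ,  9.8]), 0.0098)
(37.51, array([0.4691, 0.1656, 0.2981]), array([-5. ,  6.4,  9.5]), 0.0098)
```

View pics/top6.png

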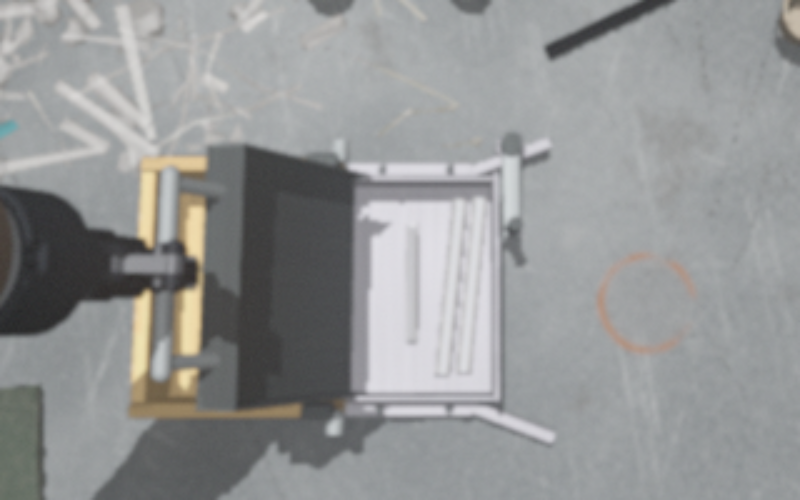

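The tray is raised and empty. Both tubes, at (450,287) and (472,287), and the rod at (412,287) lie in the bin, and the keeper is closed. Now I lower the tray gently, feeling for the stand.

```bash
python3 - <<'E'
from h import *
for th in np.arange(1.1,.05,-.1).tolist()+[.05,.02]:
    p,o=hp(th); ctrl.move_linear(p,o,vel=.08 if th>.15 else .04)
print(st()); f0=status.observe()["ft_force"][2]
for th in (.012,.005,0,-.006,-.012):
    p,o=hp(th); ctrl.move_linear(p,o,vel=.02); ctrl.dwell(.1); f=status.observe()["ft_force"]; print(th,f.round(1))
    if f[2]-f0>4: break
jaws.open_jaws(); ctrl.dwell(.3); print(st())
o,z=ho(.4); p=status.observe()["tcp_pos"]
ctrl.move_linear(p-.09*z,vel=.12); ctrl.move_linear(W(0,-340,290),vel=.25)
ctrl.dwell(.5); print(st())
cv2.imwrite("pics/top7.png",cv2.resize(imaging.camera("top")[180:380,130:450,::-1],None,fx=2.5,fy=2.5))
E
```

```text
(42.98, array([0.4674, 0.2962, 0.1135]), array([ 5.1, -3. , -0.5]), 0.0093)
0.012 [ 5.  -2.6 -1.5]
0.005 [ 6.  -3.3 -0.9]
0 [ 5.6 -2.4  0.2]
-0.006 [ 4.6 -1.9  4. ]
(45.39, array([0.4672, 0.297 , 0.1083]), array([ 0. , -0. ,  0.6]), 0.0852)
(47.56, array([0.4657, 0.4284, 0.2898]), array([-0.6, -0. ,  0.4]), 0.0856)
```

View pics/top7.png

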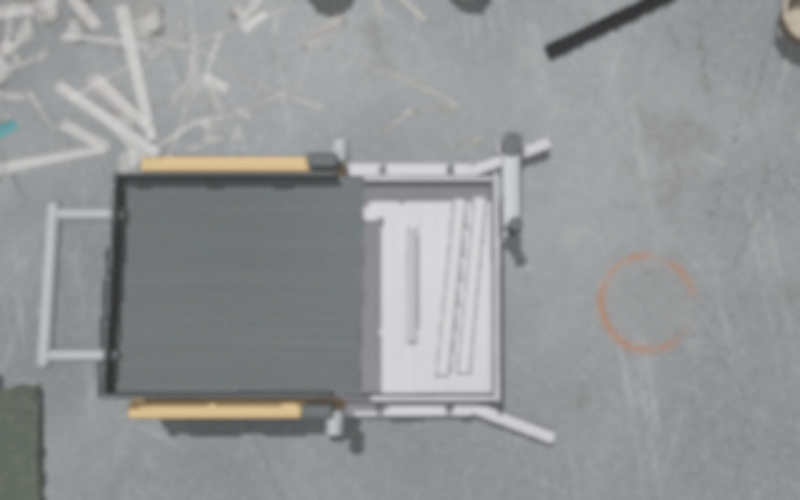

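The tray is down and empty, all three pieces of glass lie in the bin, the keeper is closed and the gripper is clear. I'm handing it in.

```bash
python3 -c "
from rig import order
print(order.job_done())"
```

```text
the job is handed in; nothing more can be done
None
```

I handed the job in at about 48 s; the last picture shows the bin home, the keeper closed, both tubes and the rod in the bin, and the empty tray down, but no verdict came back.

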